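# Clamp a brooch in the jeweller's screw press

## Task

The stone of the brooch on the press's slide has just been cemented and needs clamping while it sets. Push the slide by its black handle fully home under the spindle, then turn the brass knob clockwise until the sprung pad just touches the stone and a quarter turn more, no further or the stone cracks, letting your hand sink with the knob so that it is never pulled up out of its serrations. Let go and leave the brooch lying flat in its nest and everything else on the bench where it was.

Things in the scene. Friction and masses are not known exactly. Their poses are not given: they have to be found in the camera images.
- slide (a joint): travel of the press's slide, an aluminium plate 160 x 50 x 10 mm that carries the brooch: 0 = all the way out towards the robot (as it starts), 0.055 m = fully home against its stop, the nest then lies under the spindle. Needs about 3 N to push and stays where it is left.
- slide_handle (a point): middle of the slide's upright black handle, a round post 16 mm in diameter; its top is 18 mm above this point, the plate 20 mm below it (this point: 54 mm above the table). Its own x axis is the direction in which the slide is pushed home (level, away from the robot), z up. With the slide home it stands 115 mm in front of the spindle's axis. The base below is 24 mm high, the guide strips 36 mm.
- knob_grip (a point): middle of the brass knob on top of the spindle, on its axis: an upright ribbed cylinder 40 mm in diameter, 16 mm high, red mark on top. It sinks with the spindle; it starts 244 to 246 mm above the table. Below it are only a 23 mm thick hub, 12 mm high, and the 14 mm thick stem, down to the press's head, whose top is 196 mm above the table.
- knob (a joint): angle of the knob, rad, growing as it is turned clockwise seen from above; one full turn lowers spindle, knob and pad together by 20 mm (3.18 mm per rad). Starts between 0 and 0.5; the screw ends at 8.5. Turning it free needs about 0.17 N m, and a brake bush holds it wherever it is left.
- knob_lift (a joint): how far the knob is pulled up on its hub, m: 0 = down in the serrations through which it turns the spindle. A spring holds it down: it starts to lift at 6 N upwards and is out of the serrations at 0.0025 m (10 N), which must not happen. A hand that turns without sinking lifts it by 3.18 mm per rad.
- spindle: steel spindle, 14 mm thick with a 20 mm nose, upright; its origin is the middle of the nose's lower face, z up. Below it a rod carries the round rubber pad, 20 mm in diameter. The rod is clamped in the nose at a height that differs from job to job and is not measured: at the start the pad hangs anywhere from 3 to 14 mm above the level of the stone's top.
- brooch: round brooch, a gold disc 34 mm in diameter, 5 mm thick, with a teal domed stone, 14 mm high in all, 45 g; origin at the centre of its underside, z up; it starts in the slide's nest. The pad slides up its rod against a preloaded spring: at the touch its force on the stone rises at once to 20 N (0.06 N m more at the knob), then by 3 N per mm: 35 N a quarter turn on. Above 45 N the stone cracks.
- nest (a point): centre of the floor of the nest, a round recess in the slide 37 mm in diameter and 4 mm deep, 115 mm behind the handle's axis.
- ring_box: closed black ring box 56 x 56 x 41 mm near the press, bystander; origin at the centre of its underside
- earring_stand: steel T-shaped earring stand, round foot 54 mm in diameter, 92 mm high, beside the press, bystander; origin under its foot
- loupe: black loupe, 32 mm in diameter, 28 mm high, beside the press, bystander; origin under its centre
- cement_jar: small jar 36 mm in diameter, 48 mm high, beside the press, bystander; origin under its centre
- blue_box: closed ring box with dark blue lid 56 x 56 x 41 mm, bystander; origin at the centre of its underside
- tweezers: steel tweezers 130 mm long lying on the table, bystander; origin under their middle
- spare_brooch: second brooch with a dark red stone, lying in the bead tray, bystander; origin under its centre

How it is judged:
By the outcome, as a careful person would: the job done as asked, in the order asked, and still so for the second after the job is handed in, with the robot touching nothing.
It also fails if it takes over 72 s, if anything falls off the work surface, if the arm or the gripper's body presses on something with over 40 N, if the wrist force passes 120 N, or if a joint passes its speed limit or range.

## Robot

A 6-joint arm with a two-finger parallel gripper is mounted at the origin on the work surface. World frame = base frame: x ahead of the robot, y to its left, z up, the work surface at z = 0. Lengths are in m, angles in rad, forces in N, time in s.
With the tool pointing down it reaches from about 0.275 to 0.75 m from the base axis. Payload 10.2 kg.
Tool frame: the origin (TCP) lies on the mounting face of the last link; the fingertips stand 166 mm ahead of it and the grasp point (between the pads) lies 147 mm ahead of it; z points along the fingers, y is the line along which they close (so a half turn about z gives the same grasp; the last joint's range is limited). The gripper opens to 88 mm and grips with 3 to 60 N. Pads are 18 mm wide; open, the fingers measure 123 mm over their backs; the gripper's body (75 mm by 187 mm) begins 45 mm behind the grasp point.
Start: joints at [1.075, 0.313, 1.498, -0, 1.331, -0.223], TCP at [0.141, 0.506, 0.405] pointing down, gripper open.
Joint ranges: [-2.94, 2.94], [-0.97, 2.17], [0.19, 2.56], [-1.23, 4.37], [0.02, 3.11], [-2.88, 2.88]. Speed limits (rad/s): [2.39, 2.39, 3.01, 3.14, 3.14, 3.14].

## Interface

Orientations are given as a unit quaternion [w, x, y, z].
In Python, from rig import status, grab_frame, manip, models gives the robot as it stands. The module is installed in compiled form; this text tells all that it offers.
- The arm moves only by the tool servo_tool, never from a script. Its argument "rows" is a list of rows, each a list of 5 numbers: the shift along the tool's x, y, z in m, then the turn about the tool's z in degrees, then the opening in per cent of the stroke, from 0 (shut) to 100 (fully open). A call has 1 to 10 rows; each row is the pose to reach, as a shift and turn from the pose commanded when the call began, along the tool's axes at that moment; what a row does not reach only later rows make up. A row lasts 1/12 s, in which the tool goes at most 41.7 mm and 7.16 degrees, less where a joint would pass 70% of its speed; a pose out of reach is approached as far as the arm can. A call with a gripper value outside its range is refused whole. The fingers move at their own pace and stop on an object; "newtons" is the grip in N (left out, the last holds). Time passes only in rows, so rows that repeat a pose let the fingers close. It gives the time, the measured TCP pose, the force, the opening and the grip force at its end, in the units of the state.
- status.sense(): the state, without advancing time (a new reading comes with each control period).
- grab_frame(name): name is "scene" or "top"; returns a dict with "color" (384x512x3 uint8, red, green, blue), "fx", "fy", "cx", "cy" (pixels), "extrinsics" (4x4, takes a point from camera to world coordinates). Camera axes: x right, y down, z forward; pixel columns grow to the right and rows downward; lengths in m; the calibration is good to about 2 mm. A picture is of the moment at which its call begins. There is no depth.
- manip.finish_job(): hands the job in; it is judged then, once.
Trained networks look in the newest picture that a camera, given by its name, has taken for a name from the list of things; names that differ only in an ending like _2 or _b are one class to them, and where a whole thing is asked for, a point or a joint stands for the part that bears it (a point fixed in the world has none). Each returns a list of dicts, best first, with "confidence" (0 to 1); they miss things now and then, are a little off and sometimes report something else, mostly with a low value. They report only what shows in the picture. A call takes as long as a camera call.
- models.search_frame(camera, query): "centre" ([column, row] in pixels, amid what is visible of it).
- models.outline_of(camera, query): "region" (384x512 bool, what is visible of it) and "centre" ([column, row] in pixels, amid what is visible of it).
The state is a dict: "time_s": time; "joint_positions": joint angles; "dq": joint speeds; "joint_torque": joint torques, N m; "eef_pos": TCP position; "ee_rot": TCP orientation; "force": force on the tool from outside, world axes, zero at the start; "wrist_torque": the same for the moment, N m; "finger_gap": opening from 0.0 (shut) to 1.0 (fully open); "grip_force": force on a finger pad.
Only numpy, scipy, OpenCV 4.12 (cv2) and the standard library are available. Lean on these libraries where they do the work, as an engineer would, in place of code of your own. Each camera call takes 0.05 s, during which the arm holds its last target. There are 200 camera calls.

## Working session

There is one attempt and no reset: what is moved stays moved. The work goes in short steps, Python scripts to look and compute and a tool call to move; the robot and the scene stay as the last step left them, time stands still between calls to the robot, and variables do not carry over. Pictures are saved under pics/ and viewed, at most 10 in all, crops included, and the job is handed in when it is done.

Besides the shell and the picture viewer there is one more tool, called after "Request:" as name([rows], argument=value, ...), one row to a line, values as JSON. servo_tool: Moves the arm, as the interface text tells. Its arguments: {"type":"object","properties":{"rows":{"type":"array","items":{"type":"array","items":{"type":"number"}}},"newtons":{"type":"number"}},"required":["rows"]}

```bash
mkdir -p pics
cat > h.py <<'E'
import numpy as np, cv2
from rig import status, grab_frame, manip, models
def ray(f,c):
    T=np.array(f["extrinsics"]); d=np.array([(c[0]-f["cx"])/f["fx"],(c[1]-f["cy"])/f["fy"],1.])
    return T[:3,3], T[:3,:3]@d
def atz(f,c,z):
    o,d=ray(f,c); return o+d*(z-o[2])/d[2]
def proj(f,p):
    T=np.array(f["extrinsics"]); q=T[:3,:3].T@(np.array(p)-T[:3,3]); return [f["fx"]*q[0]/q[2]+f["cx"],f["fy"]*q[1]/q[2]+f["cy"]]
def tri(f,c,g,e):
    o,d=ray(f,c);p,q=ray(g,e); A=np.stack([d,-q],1); s=np.linalg.lstsq(A,p-o,rcond=None)[0]
    a,b=o+d*s[0],p+q*s[1]; return (a+b)/2,np.linalg.norm(a-b)
E
python3 - <<'E'
from h import *
np.set_printoptions(precision=4,suppress=True)
s=status.sense(); print(s)
F={}
for n in("scene","top"):
    f=grab_frame(n);F[n]=f;cv2.imwrite(f"pics/{n}0.png",cv2.cvtColor(f["color"],cv2.COLOR_RGB2BGR)); print(n,f["fx"],np.array(f["extrinsics"]))
for q in["slide_handle","knob_grip","spindle","brooch","nest","slide","ring_box","earring_stand","loupe","cement_jar","blue_box","tweezers"]:
    r={n:models.search_frame(n,q)[:2] for n in F}
    print(q,[(n,[(np.round(x["centre"],1),round(x["confidence"],2)) for x in v]) for n,v in r.items()])
    if all(r.values()): print("  ",tri(F["scene"],r["scene"][0]["centre"],F["top"],r["top"][0]["centre"]))
E
```

```text
{'time_s': 0.0, 'joint_positions': array([ 1.0746,  0.3134,  1.4984,  0.    ,  1.331 , -0.2234]), 'dq': array([-0.0006,  0.0005,  0.001 ,  0.001 ,  0.0011, -0.0013]), 'joint_torque': array([ -0.0012, -40.2206, -25.2271,   0.0695,   0.0352,  -0.0001]), 'eef_pos': array([0.1415, 0.5056, 0.4042]), 'ee_rot': array([-0.0002,  0.136 ,  0.9907, -0.0006]), 'force': array([0.0978, 0.3431, 0.9197]), 'wrist_torque': array([ 0.0141,  0.0055, -0.0138]), 'grip_force': 0.0, 'finger_gap': 0.9970329591573779}
scene 354.4235092530138 [[ 0.2998  0.6871 -0.6618  1.3007]
 [ 0.9538 -0.2017  0.2227 -0.2199]
 [ 0.0196 -0.698  -0.7158  0.9675]
 [ 0.      0.      0.      1.    ]]
top 430.6836341262109 [[ 0.0181 -0.9849  0.1722  0.3091]
 [-0.9996 -0.0143  0.023   0.0101]
 [-0.0202 -0.1725 -0.9848  1.5869]
 [ 0.      0.      0.      1.    ]]
slide_handle [('scene', []), ('top', [(array([300., 206.]), 0.86)])]
knob_grip [('scene', [(array([205.4, 202.4]), 0.74), (array([252.2, 238. ]), 0.63)]), ('top', [(array([309.2, 164.7]), 0.65)])]
   (array([ 0.6139, -0.1494,  0.2471]), np.float64(0.0006742967783204205))
sp
[... 730 characters left out ...]
1.5, 250.6]), 0.64)]), ('top', [(array([339.7, 193.9]), 0.53)])]
   (array([ 0.559 , -0.298 ,  0.0059]), np.float64(0.015127311892958626))
loupe [('scene', []), ('top', [(array([309.3, 162.5]), 0.72), (array([307.6, 158.4]), 0.44)])]
cement_jar [('scene', [(array([252.3, 236.4]), 0.6)]), ('top', [(array([265.8, 154.3]), 0.71), (array([261.7, 179.3]), 0.41)])]
   (array([ 0.675 , -0.0218,  0.1234]), np.float64(0.017004057946846653))
blue_box [('scene', [(array([114., 270.]), 0.8)]), ('top', [(array([385.6, 183.9]), 0.85)])]
   (array([ 0.5975, -0.4546,  0.0177]), np.float64(0.004439868509478697))
tweezers [('scene', []), ('top', [(array([339.1, 157.6]), 0.74), (array([380.4, 242. ]), 0.55)])]
```

```bash
python3 -c "
import cv2,numpy as np
a=cv2.imread('pics/scene0.png');b=cv2.imread('pics/top0.png')
cv2.imwrite('pics/a.png',cv2.resize(a,(800,600)));cv2.imwrite('pics/b.png',cv2.resize(b,(800,600)))"
```

```text
(no output)
```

View pics/a.png

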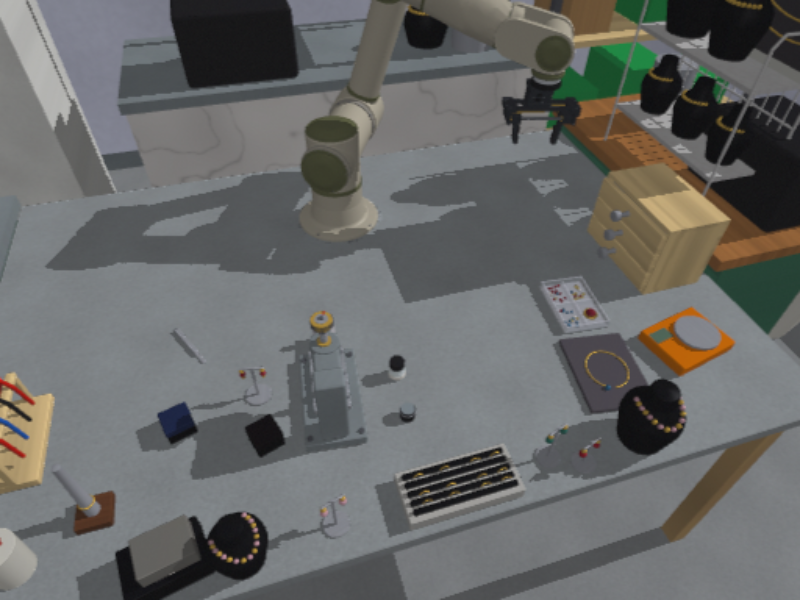

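View pics/b.png

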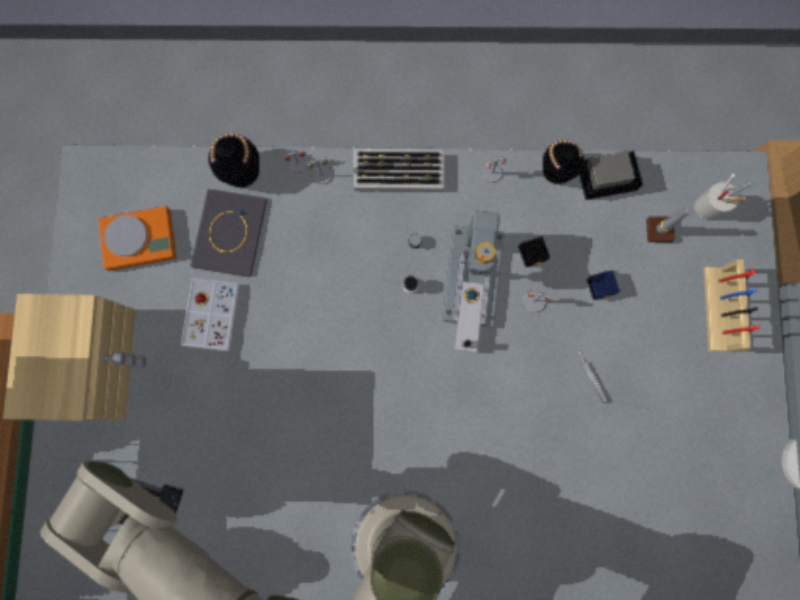

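The scene picture shows the press with its brass knob at about (205,203). In the top picture the knob is at about (310,161), the brooch at (302,188) and the handle at (299,219). I'll zoom in and measure.

Run:
```python
from h import *
np.set_printoptions(precision=4,suppress=True)
t=cv2.imread('pics/top0.png'); c=t[130:240,250:360]; cv2.imwrite('pics/c.png',cv2.resize(c,(600,600),interpolation=cv2.INTER_CUBIC))
s=cv2.imread('pics/scene0.png'); c2=s[180:300,150:270]; cv2.imwrite('pics/d.png',cv2.resize(c2,(600,600),interpolation=cv2.INTER_CUBIC))
F={n:grab_frame(n) for n in("scene","top")}
for n,q in[("top","knob_grip"),("scene","knob_grip"),("top","slide_handle"),("top","slide"),("top","brooch")]:
    for x in models.outline_of(n,q)[:2]:
        r=x["region"]; ys,xs=np.nonzero(r); print(n,q,x["confidence"],x["centre"],r.sum(),xs.min(),xs.max(),ys.min(),ys.max())
f=F["top"]
for nm,p,z in[("knob",(310.4,161.3),.253),("brooch",(302,188),.036),("handle",(299.5,219.5),.072)]: print(nm,atz(f,p,z))
```

```text
scene knob_grip 0.65 [205.2, 203.7] 185 198 213 199 212
scene knob_grip 0.51 [118.6, 220.8] 83 112 131 210 231
top slide_handle 0.69 [301.7, 203.5] 518 292 308 181 223
top slide_handle 0.2 [127.9, 185.9] 59 124 132 186 194
top slide 0.95 [301.4, 202.5] 592 291 309 180 224
top brooch 0.65 [305.4, 189.0] 61 297 305 184 192
top brooch 0.26 [310.1, 161.2] 112 305 316 156 167
knob [ 0.6236 -0.1528  0.253 ]
brooch [ 0.5745 -0.1482  0.036 ]
handle [ 0.4559 -0.1354  0.072 ]
```

View pics/c.png

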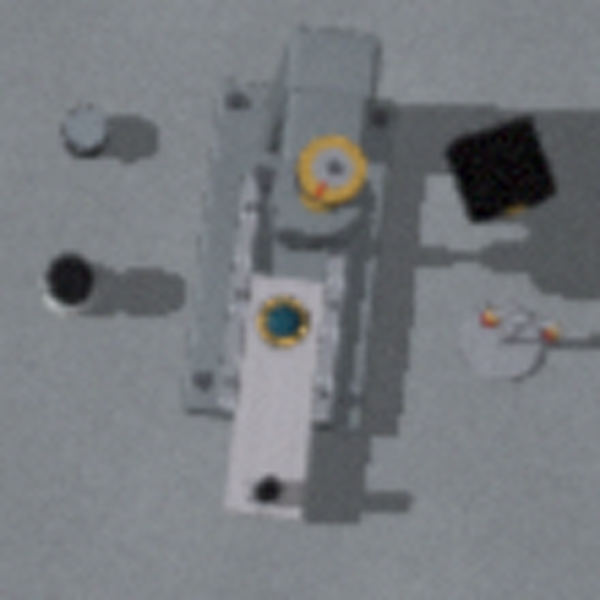

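View pics/d.png

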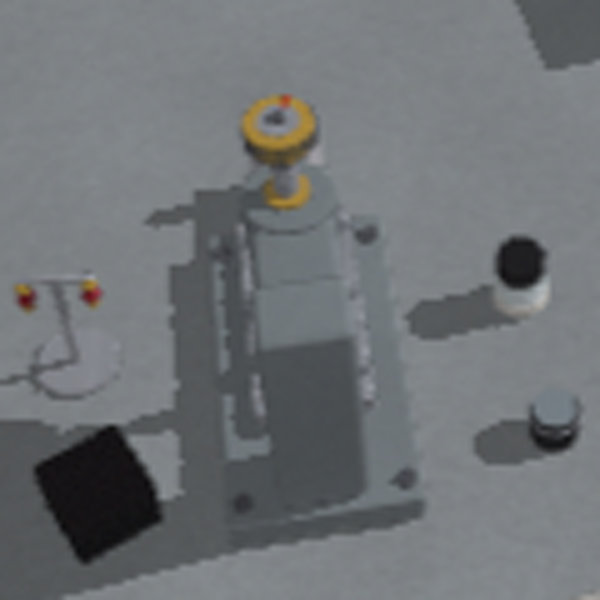

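The crops give the knob top centre at about (310.5,160.4) top and (205.8,205.0) scene, the brooch at (301.7,188.4) and the handle top at (298.5,219.0). Next is fitting the press pose.

Run:
```python
from h import *
from scipy.optimize import least_squares
np.set_printoptions(precision=4,suppress=True)
F={n:grab_frame(n) for n in("scene","top")}
f,g=F["top"],F["scene"]
print("knob tri",tri(f,(310.5,160.4),g,(205.8,205.0)))
k=atz(f,(310.5,160.4),.253);b=atz(f,(301.7,188.4),.042);h=atz(f,(298.6,219.0),.072)
for n,p in(("k",k),("b",b),("h",h)):print(n,p)
for a,c in((h,b),(h,k),(b,k)): d=c-a; print(np.hypot(*d[:2]),np.degrees(np.arctan2(d[1],d[0])))
# fit: axis point (x,y), heading; spindle-handle .170, spindle-brooch .055
def P(v): 
    u=np.array([np.cos(v[2]),np.sin(v[2])]); s=v[:2]
    return np.r_[s,.253],np.r_[s-.055*u,.042],np.r_[s-.17*u,.072]
def res(v):
    K,B,H=P(v); return np.r_[np.array(proj(f,K))-(310.5,160.4),np.array(proj(g,K))-(205.8,205.0),np.array(proj(f,B))-(301.7,188.4),np.array(proj(f,H))-(298.6,219.0)]
r=least_squares(res,[.62,-.15,-.1]);print(r.x,np.degrees(r.x[2]),r.fun);K,B,H=P(r.x);print(K,B,H)
```

```text
knob tri (array([ 0.6272, -0.1519,  0.251 ]), np.float64(0.0031940155495380697))
k [ 0.6265 -0.1532  0.253 ]
b [ 0.572  -0.1465  0.042 ]
h [ 0.4576 -0.1322  0.072 ]
0.11526448633683499 -7.1019217832404875
0.17016327526463026 -7.076707892319813
0.05489882352196617 -7.023769298762044
[ 0.6272 -0.1517 -0.1128] -6.463791633440369 [-0.4562 -0.2338 -0.6182 -0.4967 -0.2532 -0.1605  0.1107 -0.1937]
[ 0.6272 -0.1517  0.253 ] [ 0.5726 -0.1456  0.042 ] [ 0.4583 -0.1326  0.072 ]
```

Request:
servo_tool([
  [-0.026,-0.029,0,-1,100],
  [-0.052,-0.058,0,-2,100],
  [-0.078,-0.087,0,-3,100],
  [-0.104,-0.116,0,-4,100],
  [-0.13,-0.144,0,-5,100],
  [-0.156,-0.173,0,-6,90],
  [-0.182,-0.202,0,-7,80],
  [-0.208,-0.231,0,-8,70],
  [-0.234,-0.26,0,-8.7,60],
  [-0.26,-0.289,0,-8.7,50],
])

```text
time_s: 2.58
eef_pos: [0.3141, 0.1554, 0.405]
ee_rot: [0.001, 0.06, 0.998, 0.0]
force: [0.3, 0.5, -0.3]
finger_gap: 0.646
grip_force: 0.0
```

```bash
cat >> h.py <<'E'
from scipy.spatial.transform import Rotation as R
np.set_printoptions(precision=4,suppress=True)
def rep():
    s=status.sense(); r=R.from_quat(s["ee_rot"],scalar_first=True).as_matrix()
    print("t",s["time_s"],"p",s["eef_pos"],"F",s["force"],"M",s["wrist_torque"],"grip",s["grip_force"],"gap",s["finger_gap"],"j6",s["joint_positions"][5],"headY",np.degrees(np.arctan2(r[1,1],r[0,1])),"tilt",r[:,2])
    return s,r
def to(x,y,z):
    s,r=rep(); print("tool shift",r.T@(np.array([x,y,z])-s["eef_pos"]))
E
python3 -c "
from h import *
to(.458,-.1325,.207)"
```

```text
t 2.5833 p [0.3141 0.1554 0.405 ] F [ 0.3165  0.4759 -0.3422] M [ 0.0375 -0.0458  0.0443] grip 0.0 gap 0.6464911834898248 j6 -1.3294797640751914 headY 83.12100689265141 tilt [ 0.001   0.0002 -1.    ]
tool shift [-0.1771 -0.2687  0.1981]
```

Request:
servo_tool([
  [-0.022,-0.0335,0,0,50],
  [-0.044,-0.067,0,0,50],
  [-0.066,-0.101,0,0,50],
  [-0.088,-0.134,0,0,50],
  [-0.11,-0.168,0.02,0,50],
  [-0.132,-0.201,0.04,0,50],
  [-0.154,-0.235,0.06,0,50],
  [-0.1765,-0.2687,0.08,0,50],
  [-0.1765,-0.2687,0.11,0,50],
  [-0.1765,-0.2687,0.12,0,50],
])

```text
time_s: 3.42
eef_pos: [0.4567, -0.1328, 0.2808]
ee_rot: [-0.002, 0.062, 0.998, 0.001]
force: [-0.5, 1.1, -0.8]
finger_gap: 0.497
grip_force: 0.0
```

```bash
python3 -c "
from h import *
to(.458,-.1325,.207)
f=grab_frame('top');c=f['color'][130:250,240:360,::-1];cv2.imwrite('pics/e.png',cv2.resize(c,(600,600),interpolation=cv2.INTER_CUBIC))"
```

```text
t 3.4167 p [ 0.4567 -0.1328  0.2808] F [-0.4703  1.1344 -0.7844] M [0.0133 0.0329 0.0103] grip 0.0 gap 0.4968078721653608 j6 -1.9767057319785881 headY 82.900149569314 tilt [-0.0044  0.0024 -1.    ]
tool shift [-0.0016  0.0003  0.0738]
```

Request:
servo_tool([
  [-0.001,0,0.02,0,50],
  [-0.001,0,0.04,0,50],
  [-0.001,0,0.058,0,50],
  [-0.001,0,0.07,0,50],
  [-0.001,0,0.074,0,50],
  [-0.001,0,0.074,0,35],
  [-0.001,0,0.074,0,15],
  [-0.001,0,0.074,0,10],
  [-0.001,0,0.074,0,10],
  [-0.001,0,0.074,0,10],
], newtons=10)

```text
time_s: 4.3
eef_pos: [0.4581, -0.1324, 0.2119]
ee_rot: [0.001, 0.06, 0.998, -0.003]
force: [-4.4, -19.5, -2.9]
finger_gap: 0.188
grip_force: 10.0
```

```bash
python3 -c "
from h import *
rep()"
```

```text
t 4.3 p [ 0.4581 -0.1324  0.2119] F [ -4.3961 -19.5095  -2.9012] M [-3.0312  0.7822 -0.0055] grip 10.019693160429597 gap 0.18771515736712271 j6 -1.9751720529936858 headY 83.15973126965368 tilt [ 0.0023 -0.0055 -1.    ]
```

Request:
servo_tool([
  [0,-0.001,0,0,10],
  [0,-0.001,0,0,10],
  [0,-0.001,0,0,10],
])

```text
time_s: 4.55
eef_pos: [0.458, -0.1332, 0.2118]
ee_rot: [0.001, 0.06, 0.998, -0.002]
force: [-2.0, -11.3, 1.4]
finger_gap: 0.177
grip_force: 10.0
```

```bash
python3 -c "
from h import *
rep()"
```

```text
t 4.55 p [ 0.458  -0.1332  0.2118] F [ -2.0394 -11.3334   1.4302] M [-1.6733  0.3369  0.064 ] grip 9.999523587757722 gap 0.17734761128157822 j6 -1.9771771918005987 headY 83.09042263435744 tilt [ 0.0023 -0.0039 -1.    ]
```

Request:
servo_tool([
  [0,-0.0013,0,0,10],
  [-0.004,-0.0013,0,0,10],
  [-0.01,-0.0013,0,0,10],
  [-0.016,-0.0013,0,0,10],
  [-0.022,-0.0013,0,0,10],
  [-0.028,-0.0013,0,0,10],
  [-0.034,-0.0013,0,0,10],
  [-0.04,-0.0013,0,0,10],
  [-0.045,-0.0013,0,0,10],
  [-0.045,-0.0013,0,0,10],
])

```text
time_s: 5.38
eef_pos: [0.5031, -0.1389, 0.2118]
ee_rot: [0.001, 0.06, 0.998, -0.001]
force: [3.1, -2.1, 4.5]
finger_gap: 0.175
grip_force: 10.0
```

```bash
python3 -c "
from h import *
rep()"
```

```text
t 5.3833 p [ 0.5031 -0.1389  0.2118] F [ 3.064  -2.0863  4.4655] M [-0.3041 -0.4076 -0.0075] grip 9.998868419788778 gap 0.1747648464236003 j6 -1.9440858510730736 headY 83.08071475831116 tilt [ 0.0022 -0.0013 -1.    ]
```

Request:
servo_tool([
  [-0.004,0,0,0,10],
  [-0.007,0,0,0,10],
  [-0.009,0,0,0,10],
  [-0.01,0,0,0,10],
  [-0.011,0,0,0,10],
  [-0.012,0,0,0,10],
  [-0.0125,0,0,0,10],
  [-0.0125,0,0,0,10],
])

```text
time_s: 6.05
eef_pos: [0.5138, -0.1402, 0.2114]
ee_rot: [-0.002, 0.06, 0.998, -0.0]
force: [-9.6, -2.6, 10.5]
finger_gap: 0.175
grip_force: 10.0
```

```bash
python3 -c "
from h import *
rep()"
```

```text
t 6.05 p [ 0.5138 -0.1402  0.2114] F [-9.6304 -2.5655 10.4793] M [-0.3386  1.7059 -0.0314] grip 9.999595857225358 gap 0.17465343103774847 j6 -1.9355344922826654 headY 83.10559314284674 tilt [-0.0036  0.0002 -1.    ]
```

Request:
servo_tool([
  [-0.001,0,0,0,10],
  [-0.001,0,0,0,10],
])

```text
time_s: 6.22
eef_pos: [0.5146, -0.1403, 0.2111]
ee_rot: [-0.002, 0.06, 0.998, 0.0]
force: [-12.0, -2.7, 10.1]
finger_gap: 0.177
grip_force: 10.0
```

Request:
servo_tool([
  [0.001,0,0,0,50],
  [0.001,0,0,0,50],
  [0.001,0,0,0,50],
  [0.001,0,-0.02,0,50],
  [0.001,0,-0.06,0,60],
  [0.001,0,-0.1,0,75],
  [0.001,0,-0.14,-7,90],
  [0.001,0,-0.18,-14,100],
  [0.001,0,-0.22,-21,100],
  [0.001,0,-0.24,-28,100],
])

```text
time_s: 7.05
eef_pos: [0.5143, -0.1397, 0.4558]
ee_rot: [0.003, -0.186, 0.983, -0.002]
force: [-1.0, -0.1, 0.7]
finger_gap: 0.914
grip_force: 0.0
```

Run:
```python
from h import *
rep()
F={n:grab_frame(n) for n in("scene","top")}
im=[]
for n,(x,y) in(("top",(250,130)),("scene",(150,180))):
    im.append(cv2.resize(F[n]["color"][y:y+110,x:x+80,::-1],(400,550),interpolation=cv2.INTER_CUBIC))
cv2.imwrite("pics/f.png",np.hstack(im))
```

```text
t 7.05 p [ 0.5143 -0.1397  0.4558] F [-1.0278 -0.0914  0.6757] M [ 0.0335  0.0191 -0.0001] grip 0.0 gap 0.9143306695397562 j6 -2.4302955824446406 headY 111.43792462281681 tilt [ 0.0059 -0.0028 -1.    ]
```

View pics/f.png

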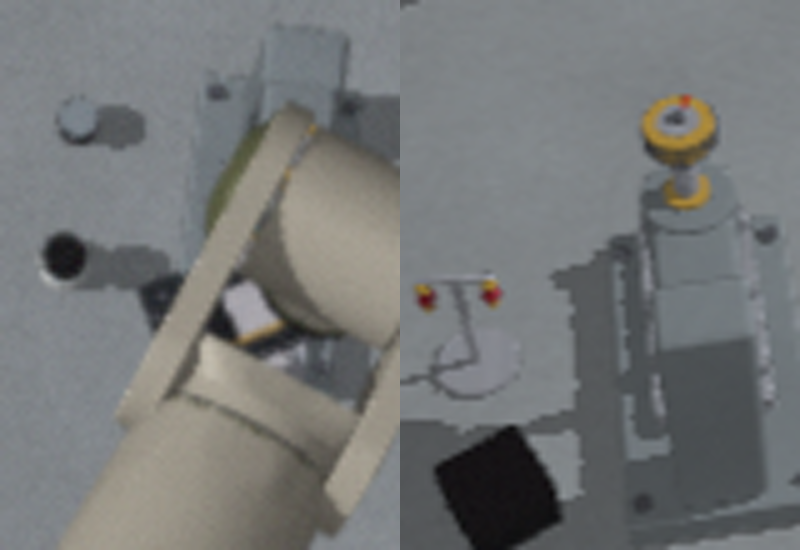

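The scene half shows the knob untouched at crop (680,125) and the bystanders in place. The arm hides the slide in the top half. Next I'll move above the knob.

Request:
servo_tool([
  [-0.025,-0.0135,0,-5,100],
  [-0.05,-0.027,0,-10,100],
  [-0.075,-0.0405,0,-15,100],
  [-0.0999,-0.054,0,-20,100],
  [-0.0999,-0.054,0.01,-20,100],
  [-0.0999,-0.054,0.02,-20,100],
  [-0.0999,-0.054,0.02,-20,100],
])

```text
time_s: 7.73
eef_pos: [0.6269, -0.1545, 0.4268]
ee_rot: [-0.002, -0.35, 0.937, 0.002]
force: [-0.2, -0.4, -0.2]
finger_gap: 0.998
grip_force: 0.0
```

Run:
```python
from h import *
to(.627,-.1535,.394)
```

```text
t 7.7333 p [ 0.6269 -0.1545  0.4268] F [-0.1763 -0.4421 -0.2256] M [0.0791 0.0277 0.0105] grip 0.0 gap 0.9977097965969377 j6 -2.7081839797661624 headY 130.94511611900523 tilt [-0.0058  0.0027 -1.    ]
tool shift [-0.0008  0.0005  0.0328]
```

Request:
servo_tool([
  [-0.0008,0.0005,0.012,0,100],
  [-0.0008,0.0005,0.024,0,100],
  [-0.0008,0.0005,0.032,0,80],
  [-0.0008,0.0005,0.033,0,60],
  [-0.0008,0.0005,0.033,0,50],
  [-0.0008,0.0005,0.033,0,38],
  [-0.0008,0.0005,0.033,0,38],
  [-0.0008,0.0005,0.033,0,38],
  [-0.0008,0.0005,0.033,0,38],
  [-0.0008,0.0005,0.033,0,38],
], newtons=15)

```text
time_s: 8.57
eef_pos: [0.6267, -0.1522, 0.3978]
ee_rot: [-0.002, -0.351, 0.936, 0.004]
force: [-13.1, 8.8, 6.2]
finger_gap: 0.451
grip_force: 15.0
```

Run:
```python
from h import *
s,r=rep(); print("tool F",r.T@s["force"],"tool M",r.T@s["wrist_torque"])
```

```text
t 8.5667 p [ 0.6267 -0.1522  0.3978] F [-13.1141   8.8025   6.2484] M [1.5634 2.0545 0.0229] grip 14.96542202308774 gap 0.45137688315643987 j6 -2.708746635442402 headY 131.12717490462947 tilt [-0.0063  0.0053 -1.    ]
tool F [ 4.0962 15.306  -6.1199] tool M [-2.5289  0.5195 -0.0219]
```

Request:
servo_tool([
  [0,0.001,0,0,38],
  [0,0.0019,0,0,38],
  [0,0.0019,0,0,38],
])

```text
time_s: 8.82
eef_pos: [0.6259, -0.1515, 0.3979]
ee_rot: [-0.001, -0.351, 0.936, 0.001]
force: [-5.3, 4.6, 3.4]
finger_gap: 0.449
grip_force: 15.0
```

```bash
cat >> h.py <<'E'
def tf():
    s,r=rep(); print("tool F",r.T@s["force"],"tool M",r.T@s["wrist_torque"])
    p=s["eef_pos"]+.147*r[:,2]; print("grasp pt",p)
E
python3 -c "
from h import *
tf()"
```

```text
t 8.8167 p [ 0.6259 -0.1515  0.3979] F [-5.259   4.612   3.4379] M [0.9208 1.0068 0.066 ] grip 14.967508586123586 gap 0.4488635535356686 j6 -2.7075092212959007 headY 131.1027472947017 tilt [-0.0023  0.0018 -1.    ]
tool F [ 0.9328  6.9425 -3.4175] tool M [-1.3557  0.1535 -0.0663]
grasp pt [ 0.6255 -0.1513  0.2509]
```

Request:
servo_tool([
  [0,0.0014,0,0,38],
  [0,0.0014,0,0,38],
  [0,0.0014,0,0,38],
  [0,0.0014,0.00028,5,38],
  [0,0.0014,0.00056,10,38],
  [0,0.0014,0.00083,15,38],
  [0,0.0014,0.00111,20,38],
  [0,0.0014,0.00139,25,38],
  [0,0.0014,0.00167,30,38],
], newtons=25)

```text
time_s: 9.57
eef_pos: [0.6255, -0.1518, 0.3963]
ee_rot: [0.001, -0.094, 0.996, -0.001]
force: [2.3, -4.1, -0.2]
finger_gap: 0.443
grip_force: 25.0
```

```bash
python3 -c "
from h import *
tf()"
```

```text
t 9.5667 p [ 0.6255 -0.1518  0.3963] F [ 2.3117 -4.0945 -0.2463] M [-0.3075 -0.3593  0.1548] grip 24.9615366384387 gap 0.4426596038884135 j6 -2.1789679000059516 headY 100.80296804329252 tilt [ 0.0018 -0.0016 -1.    ]
tool F [-1.503  -4.4547  0.2571] tool M [ 0.3692 -0.2956 -0.1548]
grasp pt [ 0.6258 -0.1521  0.2493]
```

Request:
servo_tool([
  [0,-0.0006,0.00028,5,38],
  [0,-0.0006,0.00056,10,38],
  [0,-0.0006,0.00083,15,38],
  [0,-0.0006,0.00111,20,38],
])

```text
time_s: 9.9
eef_pos: [0.6256, -0.1526, 0.3952]
ee_rot: [0.001, 0.08, 0.997, -0.001]
force: [1.1, -4.5, 0.5]
finger_gap: 0.445
grip_force: 25.0
```

```bash
python3 -c "
from h import *
tf()"
```

```text
t 9.9 p [ 0.6256 -0.1526  0.3952] F [ 1.1428 -4.5318  0.5184] M [-0.5279 -0.3001  0.1316] grip 24.961619675159454 gap 0.44478883815908726 j6 -1.8306497657369756 headY 80.79117948444703 tilt [ 0.0017 -0.0019 -1.    ]
tool F [-1.8544 -4.2914 -0.5076] tool M [ 0.4728 -0.3809 -0.1319]
grasp pt [ 0.6258 -0.1529  0.2482]
```

Request:
servo_tool([
  [0,0,0.00028,5,38],
  [0,0,0.00056,10,38],
  [0,0,0.00083,15,38],
])

```text
time_s: 10.15
eef_pos: [0.6255, -0.153, 0.3943]
ee_rot: [0.001, 0.21, 0.978, -0.001]
force: [-0.1, -6.4, -0.4]
finger_gap: 0.441
grip_force: 25.0
```

```bash
python3 -c "
from h import *
tf()"
```

```text
t 10.15 p [ 0.6255 -0.153   0.3943] F [-0.1179 -6.432  -0.427 ] M [-0.868  -0.1836  0.1697] grip 24.96183604001999 gap 0.4412816607019799 j6 -1.5688530474252098 headY 65.77053796150501 tilt [ 0.0014 -0.0028 -1.    ]
tool F [-2.531  -5.9129  0.4451] tool M [ 0.7158 -0.524  -0.1704]
grasp pt [ 0.6257 -0.1534  0.2473]
```

Request:
servo_tool([
  [-0.0003,-0.0007,0.00033,6,38],
  [-0.0003,-0.0007,0.00067,12,38],
])

```text
time_s: 10.32
eef_pos: [0.6254, -0.1536, 0.3936]
ee_rot: [0.001, 0.311, 0.95, -0.001]
force: [-1.7, -6.2, -0.1]
finger_gap: 0.443
grip_force: 25.0
```

```bash
python3 -c "
from h import *
tf()"
```

```text
t 10.3167 p [ 0.6254 -0.1536  0.3936] F [-1.7472 -6.2034 -0.13  ] M [-0.7305  0.018   0.1664] grip 24.959158860147 gap 0.4428686831428491 j6 -1.3598240525565413 headY 53.73449690064649 tilt [ 0.0008 -0.002  -1.    ]
tool F [-2.2605 -6.0351  0.1412] tool M [ 0.5993 -0.4178 -0.167 ]
grasp pt [ 0.6255 -0.1539  0.2466]
```

Request:
servo_tool([
  [0,0,0.00033,6,38],
  [0,0,0.00067,12,38],
])

```text
time_s: 10.48
eef_pos: [0.6252, -0.1538, 0.393]
ee_rot: [0.001, 0.409, 0.913, -0.001]
force: [-3.3, -6.7, 0.7]
finger_gap: 0.447
grip_force: 25.0
```

```bash
python3 -c "
from h import *
tf()"
```

```text
t 10.4833 p [ 0.6252 -0.1538  0.393 ] F [-3.3148 -6.7165  0.7467] M [-0.9292  0.3415  0.1473] grip 24.958528820425272 gap 0.44678674968315174 j6 -1.1502114057769435 headY 41.716491524551785 tilt [ 0.0001 -0.0028 -1.    ]
tool F [-2.8093 -6.9452 -0.7281] tool M [ 0.873  -0.4666 -0.1483]
grasp pt [ 0.6253 -0.1542  0.246 ]
```

Request:
servo_tool([
  [0,0,0.00033,6,38],
  [0,0,0.00067,12,38],
])

```text
time_s: 10.65
eef_pos: [0.6251, -0.154, 0.3923]
ee_rot: [0.0, 0.502, 0.865, -0.002]
force: [-6.4, -7.9, -0.2]
finger_gap: 0.446
grip_force: 25.0
```

```bash
python3 -c "
from h import *
tf()"
```

```text
t 10.65 p [ 0.6251 -0.154   0.3923] F [-6.4042 -7.9374 -0.1872] M [-1.1469  0.622   0.1981] grip 24.957370162010193 gap 0.4461618317485544 j6 -0.9407983312266753 headY 29.704667042589673 tilt [-0.0009 -0.0032 -1.    ]
tool F [-3.7204 -9.4954  0.2179] tool M [ 1.1081 -0.6884 -0.1991]
grasp pt [ 0.6249 -0.1545  0.2453]
```

Request:
servo_tool([
  [-0.0006,-0.0014,0.00033,6,38],
  [-0.0006,-0.0014,0.00067,12,38],
])

```text
time_s: 10.82
eef_pos: [0.6243, -0.1546, 0.3916]
ee_rot: [0.001, 0.59, 0.808, -0.0]
force: [-2.3, -3.0, 1.1]
finger_gap: 0.444
grip_force: 25.0
```

```bash
python3 -c "
from h import *
tf()"
```

```text
t 10.8167 p [ 0.6243 -0.1546  0.3916] F [-2.3261 -3.0422  1.1023] M [-0.5171  0.3331  0.246 ] grip 24.958780389279127 gap 0.443598560459271 j6 -0.7337727083604775 headY 17.73415473093829 tilt [ 0.0003 -0.0014 -1.    ]
tool F [-2.1907 -3.1424 -1.0986] tool M [ 0.4744 -0.3911 -0.2467]
grasp pt [ 0.6244 -0.1548  0.2446]
```

Request:
servo_tool([
  [0,0,0.00033,6,38],
  [0,0,0.00067,12,38],
])

```text
time_s: 10.98
eef_pos: [0.6242, -0.1546, 0.391]
ee_rot: [0.0, 0.671, 0.742, -0.001]
force: [-5.5, -4.2, 1.6]
finger_gap: 0.446
grip_force: 25.0
```

```bash
python3 -c "
from h import *
tf()"
```

```text
t 10.9833 p [ 0.6242 -0.1546  0.391 ] F [-5.5493 -4.2162  1.5638] M [-0.6142  0.8139  0.1731] grip 24.956834334880114 gap 0.44560708603944793 j6 -0.5242387370154961 headY 5.735987195881827 tilt [-0.0011 -0.0018 -1.    ]
tool F [-3.6431 -5.9449 -1.5497] tool M [ 0.8709 -0.53   -0.1739]
grasp pt [ 0.624  -0.1549  0.244 ]
```

```bash
cat >> h.py <<'E'
def avg(n=10):
    a=[];p=[];z=[]
    for i in range(n):
        grab_frame("top"); s=status.sense(); a.append(s["wrist_torque"][2]); z.append(s["force"]); p.append(s["eef_pos"][2])
    r=R.from_quat(s["ee_rot"],scalar_first=True).as_matrix()
    print("t",s["time_s"],"Mz",np.round(a,3),"mean",np.mean(a),"z",np.mean(p),"F",np.mean(z,0),"toolF",r.T@np.mean(z,0),"headY",np.degrees(np.arctan2(r[1,1],r[0,1])),"j6",s["joint_positions"][5],"gap",s["finger_gap"])
E
python3 -c "
from h import *
avg()"
```

```text
t 11.4833 Mz [ 0.048 -0.088 -0.187 -0.114 -0.155 -0.164 -0.197 -0.199 -0.151 -0.222] mean -0.14298452396868228 z 0.39093890374179396 F [-5.503  -3.3948  1.686 ] toolF [-2.8041 -5.8297 -1.6741] headY 5.995581384248785 j6 -0.5288765902247707 gap 0.44575567700987656
```

```bash
cat > m.py <<'E'
from h import *
s=status.sense();r=R.from_quat(s["ee_rot"],scalar_first=True).as_matrix()
print("t",round(s["time_s"],3),"Mz",round(s["wrist_torque"][2],3),"headY",round(np.degrees(np.arctan2(r[1,1],r[0,1])),2),"z",round(s["eef_pos"][2],4),"tF",r.T@s["force"],"dq6",round(s["dq"][5],3),"tau6",round(s["joint_torque"][5],3))
E
python3 m.py
```

```text
t 11.483 Mz -0.222 headY 6.0 z 0.3909 tF [-2.29   -5.4454 -1.7167] dq6 -0.001 tau6 -0.172
```

Request:
servo_tool([
  [-0.0004,-0.0008,0.00022,4,38],
  [-0.0004,-0.0008,0.00044,8,38],
])

```text
time_s: 11.65
eef_pos: [0.6236, -0.1549, 0.3905]
ee_rot: [0.0, 0.72, 0.694, -0.0]
force: [-2.9, -2.0, 0.4]
finger_gap: 0.443
grip_force: 25.0
```

```bash
python3 m.py
```

```text
t 11.65 Mz 0.157 headY -2.13 z 0.3905 tF [-2.1224 -2.7801 -0.4273] dq6 0.842 tau6 -1.102
```

Request:
servo_tool([
  [0,0,0.00022,4,38],
])

```text
time_s: 11.73
eef_pos: [0.6236, -0.1548, 0.3903]
ee_rot: [0.0, 0.744, 0.668, -0.001]
force: [-4.2, -1.9, 0.8]
finger_gap: 0.448
grip_force: 25.0
```

```bash
python3 m.py
```

```text
t 11.733 Mz 0.129 headY -6.15 z 0.3903 tF [-2.3716 -3.9964 -0.7968] dq6 0.833 tau6 -0.957
```

Request:
servo_tool([
  [0,0,0.00022,4,38],
])

```text
time_s: 11.82
eef_pos: [0.6235, -0.1548, 0.3901]
ee_rot: [0.0, 0.767, 0.642, -0.001]
force: [-6.2, -1.7, 2.1]
finger_gap: 0.437
grip_force: 25.0
```

```bash
python3 m.py
```

```text
t 11.817 Mz 0.145 headY -10.15 z 0.3901 tF [-2.7244 -5.7847 -2.132 ] dq6 0.831 tau6 -0.943
```

Request:
servo_tool([
  [0,0,0.00022,4,38],
])

```text
time_s: 11.9
eef_pos: [0.6234, -0.1548, 0.3898]
ee_rot: [-0.0, 0.789, 0.615, -0.001]
force: [-6.2, -1.9, 2.2]
finger_gap: 0.444
grip_force: 25.0
```

```bash
python3 m.py
```

```text
t 11.9 Mz 0.163 headY -14.15 z 0.3898 tF [-3.3714 -5.5843 -2.1591] dq6 0.831 tau6 -0.941
```

Request:
servo_tool([
  [0,0,0.00022,4,38],
])

```text
time_s: 11.98
eef_pos: [0.6234, -0.1548, 0.3896]
ee_rot: [-0.0, 0.81, 0.587, -0.001]
force: [-7.5, -1.3, 2.5]
finger_gap: 0.447
grip_force: 25.0
```

```bash
python3 m.py
```

```text
t 11.983 Mz 0.217 headY -18.14 z 0.3896 tF [-3.5432 -6.7604 -2.506 ] dq6 0.83 tau6 -0.917
```

Request:
servo_tool([
  [-0.0003,-0.0005,0.00022,4,38],
])

```text
time_s: 12.07
eef_pos: [0.6229, -0.1548, 0.3895]
ee_rot: [0.0, 0.83, 0.558, -0.001]
force: [-2.9, -1.4, 1.8]
finger_gap: 0.446
grip_force: 25.0
```

```bash
python3 m.py
```

```text
t 12.067 Mz 0.247 headY -22.14 z 0.3895 tF [-2.3684 -2.1957 -1.8228] dq6 0.824 tau6 -0.861
```

Request:
servo_tool([
  [0,0,0.00022,4,38],
])

```text
time_s: 12.15
eef_pos: [0.6229, -0.1547, 0.3893]
ee_rot: [0.0, 0.849, 0.529, -0.001]
force: [-5.8, -1.0, 2.1]
finger_gap: 0.442
grip_force: 25.0
```

```bash
python3 m.py
```

```text
t 12.15 Mz 0.233 headY -26.13 z 0.3893 tF [-3.4417 -4.8118 -2.0629] dq6 0.832 tau6 -0.882
```

Request:
servo_tool([
  [0,0,0.00022,4,38],
])

```text
time_s: 12.23
eef_pos: [0.6228, -0.1547, 0.389]
ee_rot: [-0.0, 0.867, 0.499, -0.001]
force: [-6.4, -0.3, 3.5]
finger_gap: 0.449
grip_force: 25.0
```

```bash
python3 m.py
```

```text
t 12.233 Mz 0.205 headY -30.13 z 0.389 tF [-3.444  -5.3751 -3.4814] dq6 0.831 tau6 -0.875
```

Request:
servo_tool([
  [0,0,0.00022,4,38],
])

```text
time_s: 12.32
eef_pos: [0.6228, -0.1546, 0.3888]
ee_rot: [-0.0, 0.883, 0.469, -0.001]
force: [-8.4, 0.2, 3.5]
finger_gap: 0.447
grip_force: 25.0
```

```bash
python3 m.py
```

```text
t 12.317 Mz 0.262 headY -34.13 z 0.3888 tF [-4.5733 -7.1065 -3.5082] dq6 0.833 tau6 -0.871
```

Request:
servo_tool([
  [0,-0.0004,0.00022,4,38],
])

```text
time_s: 12.4
eef_pos: [0.6225, -0.1545, 0.3887]
ee_rot: [0.0, 0.899, 0.437, -0.001]
force: [-6.1, -0.9, 1.6]
finger_gap: 0.445
grip_force: 25.0
```

```bash
python3 m.py
```

```text
t 12.4 Mz 0.232 headY -38.12 z 0.3887 tF [-4.4857 -4.2652 -1.5855] dq6 0.831 tau6 -0.876
```

Request:
servo_tool([
  [0,0,0.00022,4,38],
])

```text
time_s: 12.48
eef_pos: [0.6225, -0.1544, 0.3884]
ee_rot: [-0.0, 0.914, 0.406, -0.001]
force: [-7.4, 0.9, 2.3]
finger_gap: 0.444
grip_force: 25.0
```

```bash
python3 m.py
```

```text
t 12.483 Mz 0.221 headY -42.12 z 0.3884 tF [-4.3068 -6.1388 -2.3241] dq6 0.831 tau6 -0.869
```

Request:
servo_tool([
  [-0.0004,-0.0005,0.00022,4,38],
  [-0.0008,-0.0009,0.0005,9,38],
  [-0.0008,-0.0009,0.0008,14,38],
  [-0.0008,-0.0009,0.00105,19,38],
  [-0.0008,-0.0009,0.0013,24,38],
  [-0.0008,-0.0009,0.0016,29,38],
  [-0.0008,-0.0009,0.0018,33,38],
], newtons=32)

```text
time_s: 13.07
eef_pos: [0.6215, -0.1537, 0.3866]
ee_rot: [-0.001, 0.992, 0.129, -0.0]
force: [-4.4, 5.8, 3.6]
finger_gap: 0.442
grip_force: 32.0
```

```bash
python3 m.py
```

```text
t 13.067 Mz 0.282 headY -75.13 z 0.3866 tF [-2.7684 -6.7798 -3.5613] dq6 0.806 tau6 -0.62
```

Request:
servo_tool([
  [-0.0002,-0.0006,0.00025,5,38],
  [-0.0002,-0.0006,0.00055,10,38],
  [-0.0002,-0.0006,0.0008,15,38],
  [-0.0002,-0.0006,0.0011,20,38],
  [-0.0002,-0.0006,0.0013,24,38],
  [-0.0002,-0.0006,0.0015,28,38],
  [-0.0002,-0.0006,0.0017,32,38],
])

```text
time_s: 13.65
eef_pos: [0.6213, -0.1527, 0.3849]
ee_rot: [-0.001, 0.989, -0.148, -0.0]
force: [-1.3, 8.5, 1.5]
finger_gap: 0.442
grip_force: 32.0
```

```bash
python3 m.py
```

```text
t 13.65 Mz 0.35 headY -107.05 z 0.3849 tF [-3.6894 -7.7627 -1.479 ] dq6 0.831 tau6 -0.828
```

Request:
servo_tool([
  [0,0,0,0,38],
  [0,0,0,0,38],
  [0,0,0,0,38],
])

```text
time_s: 13.9
eef_pos: [0.6213, -0.1527, 0.3848]
ee_rot: [-0.001, 0.989, -0.147, -0.0]
force: [-1.6, 7.8, 3.9]
finger_gap: 0.444
grip_force: 32.0
```

```bash
python3 m.py
```

```text
t 13.9 Mz 0.037 headY -106.88 z 0.3848 tF [-3.8275 -6.9578 -3.8722] dq6 -0.002 tau6 0.037
```

Request:
servo_tool([
  [0,-0.001,0,0,42],
  [0,-0.001,0,0,50],
  [0,-0.001,0,0,60],
  [0,-0.001,0,0,75],
  [0,-0.001,0,0,90],
  [0,-0.001,0,0,100],
  [0,-0.001,0,0,100],
  [0,-0.001,-0.01,0,100],
  [0,-0.001,-0.03,0,100],
  [0,-0.001,-0.06,0,100],
])

```text
time_s: 14.73
eef_pos: [0.6216, -0.1527, 0.4439]
ee_rot: [-0.001, 0.989, -0.147, -0.002]
force: [-0.3, -0.2, 1.4]
finger_gap: 1.0
grip_force: 0.0
```

```bash
python3 -c "
from h import *
to(.35,.15,.45)"
```

```text
t 14.7333 p [ 0.6216 -0.1527  0.4439] F [-0.286  -0.1684  1.4292] M [-0.0069  0.1297 -0.0283] grip 0.0 gap 1.0004449997424754 j6 1.4426824089409418 headY -106.93494610711502 tilt [-0.0038  0.0017 -1.    ]
tool shift [-0.348  -0.2105 -0.0045]
```

Now I'll back away clear of everything and look.

Request:
servo_tool([
  [0,0,-0.03,0,100],
  [-0.034,-0.02,-0.04,0,100],
  [-0.068,-0.041,-0.04,0,100],
  [-0.102,-0.062,-0.04,0,100],
  [-0.136,-0.082,-0.04,0,100],
  [-0.17,-0.103,-0.04,0,100],
  [-0.204,-0.124,-0.04,0,100],
  [-0.238,-0.144,-0.04,0,100],
  [-0.272,-0.165,-0.04,0,100],
  [-0.3,-0.19,-0.04,0,100],
])

```text
time_s: 15.57
eef_pos: [0.3877, 0.1173, 0.4857]
ee_rot: [-0.0, 0.989, -0.148, 0.001]
force: [0.6, -0.6, 0.9]
finger_gap: 0.999
grip_force: 0.0
```

Request:
servo_tool([
  [-0.03,-0.02,0,0,100],
  [-0.06,-0.04,0,0,100],
  [-0.09,-0.06,0,0,100],
  [-0.1,-0.07,0,0,100],
  [-0.1,-0.07,0,0,100],
])

```text
time_s: 15.98
eef_pos: [0.3129, 0.2141, 0.4857]
ee_rot: [-0.001, 0.989, -0.145, 0.001]
force: [-0.2, -1.0, 0.7]
finger_gap: 1.0
grip_force: 0.0
```

Run:
```python
from h import *
rep()
F={n:grab_frame(n) for n in("scene","top")}
im=[]
for n,(x,y) in(("top",(250,130)),("scene",(150,180))):
    im.append(cv2.resize(F[n]["color"][y:y+110,x:x+80,::-1],(400,550),interpolation=cv2.INTER_CUBIC))
cv2.imwrite("pics/g.png",np.hstack(im))
```

```text
t 15.9833 p [0.3129 0.2141 0.4857] F [-0.2442 -1.0039  0.7179] M [-0.0024  0.1003 -0.0084] grip 0.0 gap 0.9999344860971967 j6 2.150488315069547 headY -106.71048496707621 tilt [ 0.0018  0.001  -1.    ]
```

View pics/g.png

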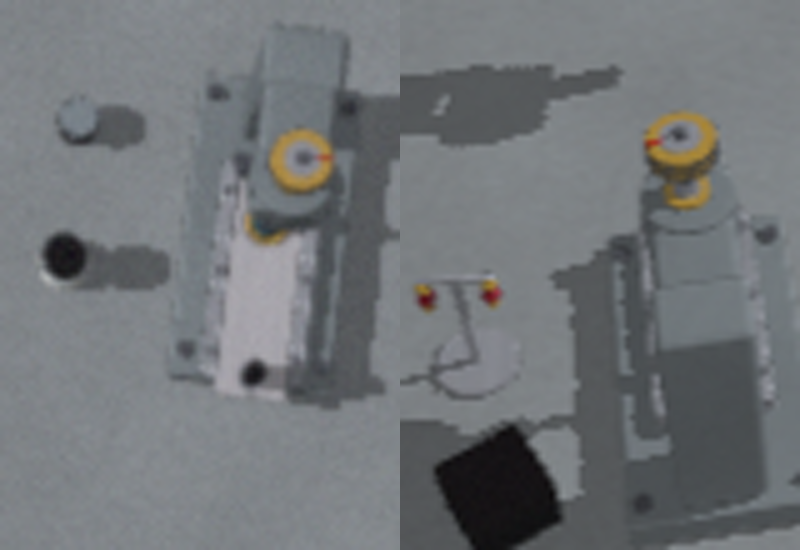

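The picture shows the red mark at (322,157), turned about 235° clockwise from its start, which matches the hand's 238°. The handle is at (253,372) and the bystanders haven't moved. I'll check the slide's travel and the brooch position.

Run:
```python
from h import *
f=grab_frame("top")
h=atz(f,(300.2,204.0),.072);h0=np.array([.4576,-.1322,.072]); print("handle",h,"travel",np.linalg.norm(h-h0))
K=np.array([.6268,-.1525]); c=(lambda p:[(p[0]-250+.5)*5,(p[1]-130+.5)*5])
print("handle-axis dist",np.linalg.norm(h[:2]-K))
u=(K-h0[:2])/np.linalg.norm(K-h0[:2]); B=h0[:2]+u*.170
print("expected handle crop",c(proj(f,np.r_[h0[:2]+u*.055,.072])),"expected brooch rim front crop",c(proj(f,np.r_[B-u*.017,.035])),"centre",c(proj(f,np.r_[B,.035])))
print("knob top z from row: crop(301,158)",atz(f,(310.1,161.1),.240))
```

```text
handle [ 0.5109 -0.138   0.072 ] travel 0.05356671054984386
handle-axis dist 0.11685193260494178
expected handle crop [np.float64(254.61003636778116), np.float64(370.61970323264393)] expected brooch rim front crop [np.float64(265.29083941130665), np.float64(245.64035961171285)] centre [np.float64(267.9797236466885), np.float64(223.07515931904945)]
knob top z from row: crop(301,158) [ 0.6273 -0.1535  0.24  ]
```

```bash
python3 -c "
from h import *
print(manip.finish_job())"
```

```text
the job is handed in; nothing more can be done
None
```

The job is handed in, with no verdict returned yet: the slide was pushed home against its stop, and the knob was turned about 90° past the touch (read from a jump in wrist torque) with the hand sinking as it turned. The gripper is open and clear, and the last close-up showed no change in the bystanders near the press.

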